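# Seal the dry box lid

### The job

Two small dry boxes stand on the bench; one is already sealed, the other has its lid resting loosely, standing proud of the rim on its gasket plungers. Press the proud lid down one corner after another, starting with a single corner, until it sits flat and fully down on the gasket all round, then let go of it.

Things in the scene. Friction and masses are not known exactly. Their poses are not given: they have to be found in the camera images.
- dry_box: Box to seal: white ribbed tub fixed to the bench, 150 (x) x 110 (y) x 72 mm high with the black gasket bead on its rim. Origin: centre of its underside, on the bench; x along the long side, y along the short side, z up. Left or right by chance; the other box, sealed, is of the same shape. Between the sides stands an electrode arm, 340 mm tall, 0.49 m and more from the robot: cross close in.
- seat (a point): Centre of the box's mouth, level with the gasket's top, 72 mm over the bench; axes as the box's. At x = +-58, y = +-38 mm from it black plungers, 13 mm wide, stand 10 mm above the gasket under the lid. Each slides down under about 8 N (push 12 to 20 N), does not spring back and stops level with the gasket.
- lid: Loose grey lid, about 0.25 kg, plate 158 (x) x 118 (y) x 10 mm, flat dial in the middle. Origin: centre of the plate's underside; axes parallel to the box's at the start. It rests level on the plungers, origin 82 mm above the bench; fully down, 72 mm. A lip under it keeps it in the mouth with 3 mm of play.
- pad (a point): Top centre of one of four round pressing pads on the lid (24 mm wide, raised 2 mm), at x = +58, y = +38 mm; the others are at +-58, +-38; tops 12 mm above the lid's origin (84 mm over the bench when down). A pressed corner sinks 10 mm and the opposite one may rise as much; let go, the lid may rock until all four plungers are down.

How it is judged:
On the way:
1. a first single corner of the lid is pushed down while the others still stand, so that the lid leans towards that corner (more than 0.03 rad about both its long and its short side) ((angle between lid's own x axis and vertical below 1.541 rad or angle between lid's own x axis and vertical above 1.601 rad) and (angle between lid's own y axis and vertical below 1.541 rad or angle between lid's own y axis and vertical above 1.601 rad)), for 0.1 s.
At the end, for the whole second after the job is handed in: The lid lies on the dry box, its middle within 12 mm of the box's, fully down (no more than 3.5 mm above its seat at 72 mm) and flat within 0.035 rad (2 degrees), at rest and untouched (z of lid in the frame of dry_box below 0.0755 m and angle between lid's own z axis and vertical below 0.035 rad and horizontal distance between lid and dry_box below 0.012 m and linear speed of lid below 0.02 m/s).
It also fails if it takes over 54 s, if anything falls off the work surface, if the arm or the gripper's body presses on something with over 40 N, if the wrist force passes 120 N, or if a joint passes its speed limit or range.

### The arm

A 7-joint arm with a two-finger parallel gripper is mounted at the origin on a cart in front of the work surface, level with it; the furniture and walls round the work are solid. World frame = base frame: x ahead of the robot, y to its left, z up, the work surface at z = 0. Lengths are in m, angles in rad, forces in N, time in s.
With the tool pointing down it reaches from about 0.4 to 0.85 m from the base axis. Payload 4.5 kg.
Tool frame: the origin (TCP) lies on the centre line of the jaws, within the pads' length; the fingertips stand 8 mm ahead of it and the grasp point (between the pads) lies 11 mm behind it; z points along the fingers, x is the direction in which the jaws open and shut, and the axes are right-handed (so a half turn about z gives the same grasp; the last joint's range is limited). The gripper opens to 88 mm and grips with 3 to 60 N. Pads are 18 mm wide; open, the fingers measure 123 mm over their backs; the gripper's body (75 mm by 187 mm) begins 45 mm behind the grasp point.
Start: joints at [1.142, 0.689, -0.195, 1.565, 0.157, 0.902, -0.215], TCP at [0.279, -0.559, 0.247] pointing down, gripper open.
Joint ranges: [-3.01, 3.01], [-0.46, 2.08], [-1.47, 1.51], [0.13, 2.56], [-1, 4.14], [0.04, 2.09], [-2.66, 2.66]. Speed limits (rad/s): [2.57, 2.57, 3.14, 3.14, 3.14, 3.14, 3.14].

### API

Orientations are given as a unit quaternion [x, y, z, w].
In Python, from plant import r gives the robot as it stands.
- The arm moves only by the shell command python3 -m pendant 'ROWS' [FORCE]. ROWS is JSON, a list of rows, each a list of 3 entries, a list of its own where there are three numbers: the turn, a rotation vector about the tool's x, y, z in rad, then the shift along the tool's x, y, z in m, then the opening, from 0 (shut) to 1 (fully open). In form: [[[wx, wy, wz], [tx, ty, tz], claw], ...]. A call has 1 to 10 rows; each row is the pose to reach, as a shift and turn from the pose commanded when the call began, along the tool's axes at that moment; what a row does not reach only later rows make up. A row lasts 1/10 s, in which the tool goes at most 50 mm and 8.59 degrees, less where a joint would pass 70% of its speed; a pose out of reach is approached as far as the arm can. A call with a gripper value outside its range is refused whole. The fingers move at their own pace and stop on an object; FORCE is the grip in N (left out, the last holds). Time passes only in rows, so rows that repeat a pose let the fingers close. It gives the time, the measured TCP pose, the force and the opening at its end, in the units of the state.
- r.get_state(): the state, without advancing time (a new reading comes with each control period).
- r.snapshot(name): name is "scene" or "side" or "wrist"; returns a dict with "image" (384x512x3 uint8, red, green, blue), "mtx" (3x3 intrinsics, pixels), "R" (3x3) and "t" (3): a world point X has camera coordinates R X + t; the wrist camera has in their place "T_tool_cam" (4x4, takes a point from camera to tool coordinates, whose origin is the TCP and whose axes are the tool frame's). Camera axes: x right, y down, z forward; pixel columns grow to the right and rows downward; lengths in m; the calibration is good to about 2 mm. The wrist camera is an equidistant fisheye: a pixel r from the principal point sees the ray r / f radians off the axis. A picture is of the moment at which its call begins: read the wrist's pose just before it. There is no depth.
- r.finish_job(): hands the job in, once; it reports no verdict.
The state is a dict: "clock": time; "q": joint angles; "qd": joint speeds; "joint_torque": joint torques, N m; "tool_pos": TCP position; "eef_rot": TCP orientation; "contact_force": force on the tool from outside, world axes, zero at the start; "moment": the same for the moment, N m; "opening": opening from 0.0 (shut) to 1.0 (fully open).
Only numpy, scipy, OpenCV 4.12 (cv2) and the standard library are available. Lean on these libraries where they do the work, as an engineer would, in place of code of your own. Each camera call takes 0.05 s, during which the arm holds its last target. There are 200 camera calls.

## Working session

There is one attempt and no reset: what is moved stays moved. The work goes in short steps, Python scripts to look and compute and a shell command to move; the robot and the scene stay as the last step left them, time stands still between calls to the robot, and variables do not carry over. Pictures are saved under pics/ and viewed, about 8 in all and at most 12, crops included, and the job is handed in when it is done.

```bash
ls; mkdir -p pics; python3 - <<'E'
from plant import r
import cv2,numpy as np
s=r.get_state();print(s)
ims=[]
for n in("scene","side"):
    d=r.snapshot(n);ims.append(d["image"]);np.savez(f"{n}0.npz",**d);print(n,d["mtx"].tolist(),d["R"].tolist(),d["t"].tolist())
    cv2.imwrite(f"pics/{n}0.png",d["image"][:,:,::-1])
E
```

```text
pics
{'clock': 0.0, 'q': array([ 1.14177664,  0.68999968, -0.19451771,  1.56633363,  0.15728129,
        0.90250541, -0.21510389]), 'qd': array([-7.76417633e-04,  8.12500342e-04, -4.37852010e-04,  6.32630066e-05,
       -1.09231369e-03, -5.85509812e-04,  3.97460305e-04]), 'joint_torque': array([-5.48761400e-04, -5.27558613e+01, -1.26705252e+00, -1.53426933e+01,
       -5.26948844e-02,  6.55384065e-03,  1.42853837e-04]), 'tool_pos': array([ 0.27873117, -0.55871315,  0.24590309]), 'eef_rot': array([ 8.50451284e-01, -5.26052993e-01, -8.18458522e-04, -4.37549609e-04]), 'contact_force': array([ 0.43038171, -0.97101692,  1.14945575]), 'moment': array([ 0.01712063, -0.01202134,  0.01082261]), 'opening': 1.0008203450114774}
scene [[375.5069897922735, 0.0, 254.86398182473837], [0.0, 375.5069897922735, 194.64419513755934], [0.0, 0.0, 1.0]] [[-0.6349856192739207, -0.7722371870216609, 0.021047334657566013], [-0.5443888080360862, 0.42797029839381856, -0.7214445573831402], [0.5481186814918502, -0.4695648524683019, -0.6921522667203058]] [0.3278074296414186, 0.3747701144602551, 0.6954215055537711]
side [[424.32750356328916, 0.0, 262.19502273816363], [0.0, 424.32750356328916, 194.62515307835142], [0.0, 0.0, 1.0]] [[-0.8663112092325312, -0.49922288422018335, 0.016775000117766805], [-0.3270647922827725, 0.5415388548756083, -0.7744445043442701], [0.37753610477290306, -0.6763964669710337, -0.6324194091439692]] [0.468267199246737, 0.2707229649404562, 1.107510330458429]
```

View pics/scene0.png

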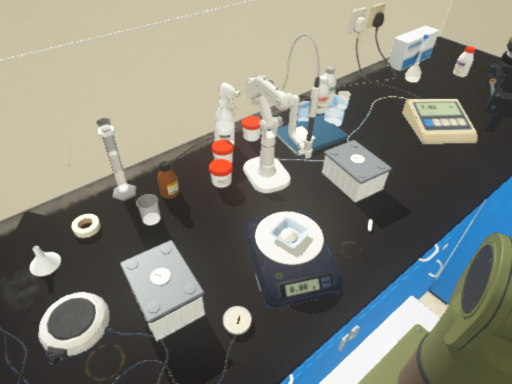

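View pics/side0.png

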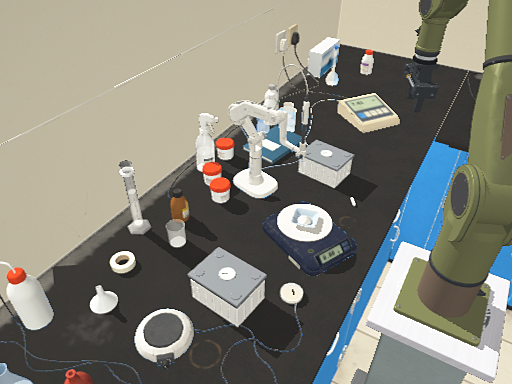

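Both views show two grey-lidded boxes: dials in scene at about (160,277) and (358,159), in side at (227,274) and (326,153). I triangulate the dials and the lids' top outlines.

```bash
cat > h.py <<'E'
import numpy as np,cv2
def ray(d,p):
    v=d["R"].T@np.linalg.inv(d["mtx"])@[p[0],p[1],1.]
    return -d["R"].T@d["t"],v/np.linalg.norm(v)
def tri(d1,p1,d2,p2):
    o1,v1=ray(d1,p1);o2,v2=ray(d2,p2)
    s=np.linalg.lstsq(np.c_[v1,-v2],o2-o1,rcond=None)[0]
    a,b=o1+s[0]*v1,o2+s[1]*v2
    return (a+b)/2,np.linalg.norm(a-b)
def onz(d,p,z):
    o,v=ray(d,p);return o+v*(z-o[2])/v[2]
E
python3 - <<'E'
from h import *
D={n:dict(np.load(n+"0.npz")) for n in("scene","side")}
guess={"near":{"scene":(160,277),"side":(227,274)},"far":{"scene":(358,159),"side":(326,153)}}
crops=[]
for k,g in guess.items():
    c={}
    for n,(u,v) in g.items():
        im=D[n]["image"];w=14
        p=cv2.cvtColor(im[v-w:v+w,u-w:u+w],cv2.COLOR_RGB2GRAY)
        m=(p>200).astype(np.uint8)
        nn,l,st,ce=cv2.connectedComponentsWithStats(m)
        i=1+np.argmin(np.linalg.norm(ce[1:]-w,axis=1)+(st[1:,4]<8)*99)
        hull=cv2.convexHull(np.argwhere(l==i)[:,::-1].astype(np.int32));M=cv2.minEnclosingCircle(hull)
        x,y,ww,hh=st[i,:4];c[n]=(u-w+x+(ww-1)/2,v-w+y+(hh-1)/2);print(k,n,c[n],st[i])
        crops.append(cv2.resize(im[max(0,v-50):v+70,u-60:u+60],(400,300) if 0 else (400,400),interpolation=cv2.INTER_CUBIC)[:300])
    print(k,tri(D["scene"],c["scene"],D["side"],c["side"]))
cv2.imwrite("pics/crops.png",np.vstack([np.hstack(crops[:2]),np.hstack(crops[2:])])[:,:,::-1])
E
```

```text
near scene (np.float64(159.5), np.float64(276.5)) [  0   0  28  28 585]
near side (np.float64(226.5), np.float64(273.0)) [  5   7  18  13 166]
near (array([0.48002731, 0.28230989, 0.09618204]), np.float64(0.0013303054176719586))
far scene (np.float64(357.0), np.float64(158.0)) [  6   9  15   9 107]
far side (np.float64(326.5), np.float64(153.0)) [ 9 11 12  7 64]
far (array([ 0.48518005, -0.34584789,  0.09016541]), np.float64(0.0022992750500569746))
```

View pics/crops.png

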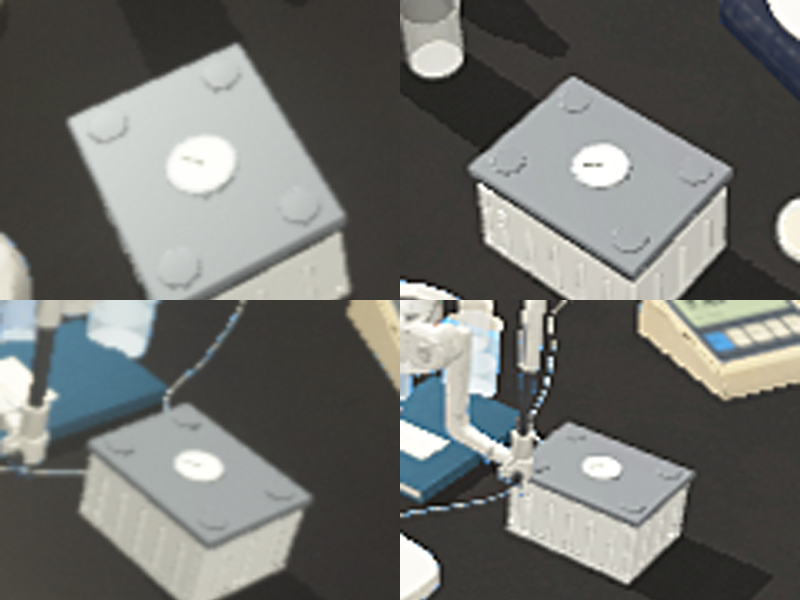

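The crops show the four lids clearly (dial centres and corners visible); the near box's dial mask in the scene view bled into the bright lid, so I redo it with a higher threshold and add corner triangulation.

```bash
python3 - <<'E'
from h import *
D={n:dict(np.load(n+"0.npz")) for n in("scene","side")}
guess={"near":{"scene":(160,277),"side":(227,274)},"far":{"scene":(358,159),"side":(326,153)}}
# corners L,T,R in crop px (400 px = 120 px)
C={"near":{"scene":[(68,120),(238,45),(345,215)],"side":[(70,172),(172,77),(332,172)]},
   "far":{"scene":[(90,142),(185,105),(311,196)],"side":[(None,None),(165,124),(294,176)]}}
for k,g in guess.items():
    for th in(215,225,235):
        c={}
        for n,(u,v) in g.items():
            w=14;p=cv2.cvtColor(D[n]["image"][v-w:v+w,u-w:u+w],cv2.COLOR_RGB2GRAY)
            nn,l,st,ce=cv2.connectedComponentsWithStats((p>th).astype(np.uint8))
            i=1+np.argmax(st[1:,4]);x,y,ww,hh=st[i,:4];c[n]=(u-w+x+(ww-1)/2,v-w+y+(hh-1)/2)
            if th==225:print(k,n,c[n],st[i])
        print(th,tri(D["scene"],c["scene"],D["side"],c["side"]))
    for a,b in zip(C[k]["scene"],C[k]["side"]):
        if b[0] is None: continue
        f=lambda q,n:(g[n][0]-60+q[0]*.3-.35,g[n][1]-50+q[1]*.3-.35)
        print("corner",tri(D["scene"],f(a,"scene"),D["side"],f(b,"side")))
E
```

```text
215 (array([0.48198045, 0.28026077, 0.09407645]), np.float64(0.00038099050224203463))
near scene (np.float64(160.0), np.float64(276.0)) [  4   5  21  17 270]
near side (np.float64(226.5), np.float64(273.0)) [  6   7  16  13 156]
225 (array([0.48142872, 0.28066086, 0.09415828]), np.float64(0.0005950624946928579))
235 (array([0.48155501, 0.28142313, 0.09452099]), np.float64(0.0016725689380730278))
corner (array([0.56490691, 0.32920541, 0.08760027]), np.float64(0.0037954976210479866))
corner (array([0.55189443, 0.21446547, 0.08986523]), np.float64(0.00017212146127628216))
corner (array([0.3984901 , 0.23135716, 0.08855028]), np.float64(0.0035772667864376563))
215 (array([ 0.49136666, -0.35877447,  0.08038036]), np.float64(0.0017882738699806224))
far scene (np.float64(357.5), np.float64(158.0)) [ 7  9 14  9 90]
far side (np.float64(326.0), np.float64(152.5)) [ 9 11 11  6 58]
225 (array([ 0.49077307, -0.35732959,  0.08252018]), np.float64(0.00010526970456082))
235 (array([ 0.48817376, -0.35064404,  0.08643023]), np.float64(0.0012424833504038357))
corner (array([ 0.56346007, -0.42836378,  0.07266014]), np.float64(0.0001701431758925964))
corner (array([ 0.4029274 , -0.39505997,  0.08226807]), np.float64(0.005321354652543973))
```

The left box (y≈+0.28) has its dial at z≈0.094 and the right one ≈0.082, so the proud lid is the left one (centre ≈(0.482,0.280), yaw ≈ -6.3°). Next: where the electrode arm stands, for the crossing.

```bash
python3 - <<'E'
from h import *
D={n:dict(np.load(n+"0.npz")) for n in("scene","side")}
for nm,a,b in[("base centre",(267,173),(256,182)),("elbow",(262,86),(245,107)),("probe holder",(306,150),(303,150)),("probe top",(317,82),(306,103))]:
    print(nm,tri(D["scene"],a,D["side"],b))
print("base front edge",onz(D["scene"],(272,192),0.0),onz(D["scene"],(292,183),0.))
E
```

```text
base centre (array([ 0.66156144, -0.16649166,  0.01077756]), np.float64(0.00131263034461512))
elbow (array([ 0.70759679, -0.17412925,  0.27664123]), np.float64(0.0055315105831312515))
probe holder (array([ 0.47135213, -0.10395271,  0.24062012]), np.float64(0.001020498823230861))
probe top (array([ 0.48264427, -0.12033356,  0.3854132 ]), np.float64(0.01436146748537246))
base front edge [ 0.59871976 -0.1319669   0.        ] [ 0.59120349 -0.20449122  0.        ]
```

The electrode probe hangs at r≈0.48–0.49 from the base, the nearest part. I will pull in to r≈0.40, turn the jaws tangential, and swing round.

```bash
python3 -m pendant '[[[0,0,0.15],[-0.045,0,-0.01],0],[[0,0,0.3],[-0.09,0,-0.02],0],[[0,0,0.45],[-0.135,0,-0.03],0],[[0,0,0.6],[-0.18,0,-0.03],0],[[0,0,0.75],[-0.21,0,-0.03],0],[[0,0,0.9],[-0.22,0,-0.03],0],[[0,0,1.05],[-0.22,0,-0.03],0],[[0,0,1.2],[-0.22,0,-0.03],0],[[0,0,1.35],[-0.22,0,-0.03],0],[[0,0,1.5],[-0.22,0,-0.03],0]]' 10; python3 -c "
from plant import r
s=r.get_state();print(s['q'].round(2))"
```

```text
clock: 1.1
tool_pos: [0.1808, -0.3622, 0.2767]
eef_rot: [-0.261, 0.965, 0.0, 0.0]
contact_force: [0.8, -0.6, 0.4]
opening: 0.118
[ 0.83  0.37  0.23  2.16 -0.14  0.63 -1.45]
```

```bash
python3 -m pendant '[[[0,0,-0.12],[-0.0485,-0.0003,0],0],[[0,0,-0.24],[-0.0968,0.0053,0],0],[[0,0,-0.36],[-0.1439,0.0166,0],0],[[0,0,-0.48],[-0.1894,0.0334,0],0],[[0,0,-0.60],[-0.2325,0.0555,0],0],[[0,0,-0.72],[-0.2728,0.0827,0],0],[[0,0,-0.84],[-0.3094,0.1145,0],0],[[0,0,-0.84],[-0.3094,0.1145,0],0]]'; python3 -c "
from plant import r
s=r.get_state();print(s['q'].round(2))"
```

```text
clock: 1.9
tool_pos: [0.3913, -0.1001, 0.2767]
eef_rot: [-0.64, 0.769, 0.001, 0.002]
contact_force: [-0.2, -0.2, 0.3]
opening: 0.008
[ 0.16  0.36 -0.02  2.15  0.01  0.63 -1.63]
```

```bash
python3 -m pendant '[[[0,0,-0.12],[-0.0485,-0.0003,0],0],[[0,0,-0.24],[-0.0968,0.0053,0],0],[[0,0,-0.36],[-0.1439,0.0166,0],0],[[0,0,-0.48],[-0.1894,0.0334,0],0],[[0,0,-0.60],[-0.2325,0.0555,0],0],[[0,0,-0.72],[-0.2728,0.0827,0],0],[[0,0,-0.84],[-0.3094,0.1145,0],0],[[0,0,-0.84],[-0.3094,0.1145,0],0]]'; python3 -c "
from plant import r
import cv2,numpy as np
s=r.get_state();print(s['q'].round(2),s['tool_pos'],s['eef_rot'])
d=r.snapshot('wrist');np.savez('w1.npz',pos=s['tool_pos'],rot=s['eef_rot'],**d);cv2.imwrite('pics/w1.png',d['image'][:,:,::-1]);print(d['mtx'],d['T_tool_cam'])"
```

```text
clock: 2.7
tool_pos: [0.3346, 0.2248, 0.2769]
eef_rot: [0.897, -0.442, -0.001, -0.001]
contact_force: [0.0, 0.1, 0.6]
opening: 0.01
[-0.5   0.37 -0.28  2.15  0.16  0.64 -1.81] [0.33456344 0.22484363 0.27690268] [ 0.89712617 -0.44177049 -0.00110548 -0.00149932]
[[297.31863964   0.         252.93664016]
 [  0.         297.31863964 190.45337384]
 [  0.           0.           1.        ]] [[ 9.99999927e-01 -9.47556309e-05 -3.71305860e-04 -4.12277920e-04]
 [ 2.07556651e-04  9.48441240e-01  3.16952949e-01 -8.23707149e-02]
 [ 3.22128713e-04 -3.16953003e-01  9.48441190e-01 -1.38540590e-01]
 [ 0.00000000e+00  0.00000000e+00  0.00000000e+00  1.00000000e+00]]
```

View pics/w1.png

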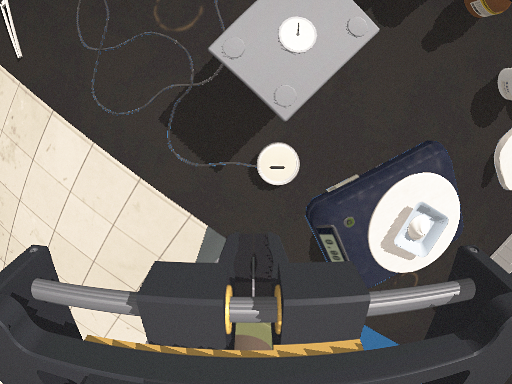

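The wrist view shows the left box's lid: dial at (297,34), pads at (233,46), (285,96), (357,27). I move above the nearest pad at the same height, and look again for two-view heights.

```bash
python3 -m pendant '[[[0,0,0],[0.016,-0.041,0],0],[[0,0,0],[0.033,-0.082,0],0],[[0,0,0],[0.033,-0.082,0],0],[[0,0,0],[0.033,-0.082,0],0]]'; python3 -c "
from plant import r
import cv2,numpy as np
s=r.get_state()
d=r.snapshot('wrist');np.savez('w2.npz',pos=s['tool_pos'],rot=s['eef_rot'],**d);cv2.imwrite('pics/w2.png',d['image'][:,:,::-1])"
```

```text
clock: 3.15
tool_pos: [0.4237, 0.2398, 0.276]
eef_rot: [0.893, -0.45, -0.0, 0.001]
contact_force: [-0.5, -0.9, -0.5]
opening: 0.009
```

View pics/w2.png

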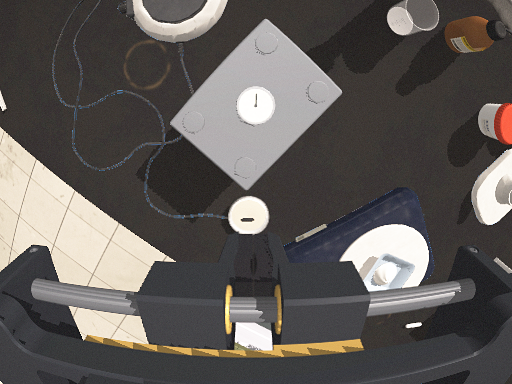

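Now all four pads are seen: (245,168), (193,122), (317,92), (266,43), dial (256,105). Triangulate across the two wrist views.

```bash
cat >> h.py <<'E'
from scipy.spatial.transform import Rotation as Ro
def wray(d,p):
    K=d["mtx"];x=(p[0]-K[0,2])/K[0,0];y=(p[1]-K[1,2])/K[1,1];t=np.hypot(x,y)
    v=np.array([x/t*np.sin(t),y/t*np.sin(t),np.cos(t)]);R=Ro.from_quat(d["rot"]).as_matrix();T=d["T_tool_cam"]
    return d["pos"]+R@T[:3,3],R@T[:3,:3]@v
def wz(d,p,z):
    o,v=wray(d,p);return o+v*(z-o[2])/v[2]
def wtri(d1,p1,d2,p2):
    o1,v1=wray(d1,p1);o2,v2=wray(d2,p2)
    s=np.linalg.lstsq(np.c_[v1,-v2],o2-o1,rcond=None)[0];a,b=o1+s[0]*v1,o2+s[1]*v2
    return (a+b)/2,np.linalg.norm(a-b)
E
python3 - <<'E'
from h import *
a,b=dict(np.load("w1.npz")),dict(np.load("w2.npz"))
def dial(d,c):
    g=cv2.cvtColor(d["image"],cv2.COLOR_RGB2GRAY)[:,:]
    n,l,st,ce=cv2.connectedComponentsWithStats((g>200).astype(np.uint8));i=l[c[1],c[0]];x,y,w,h=st[i,:4];print(st[i]);return x+(w-1)/2,y+(h-1)/2
da,db=dial(a,(305,40)),dial(b,(263,112));print(da,db,wtri(a,da,b,db))
for p,q in[((233,46),(193,122)),((285,96),(245,168)),((357,27),(317,92)),((286,120),(247,189))]:print(wtri(a,p,b,q))
P=np.array([wz(b,q,.094)for q in[(245,168),(193,122),(317,92),(266,43)]]);print(P.round(4),P.mean(0))
print(np.linalg.norm(P[[0,0,3,3]]-P[[1,2,1,2]],axis=1))
from plant import r
s=r.get_state();print(s['tool_pos'],s['eef_rot'],Ro.from_quat(s['eef_rot']).as_matrix().round(3).tolist())
print(((P-s['tool_pos'])@Ro.from_quat(s['eef_rot']).as_matrix()).round(4))
E
```

```text
[ 279   16   38   37 1060]
[ 236   86   39   39 1137]
(np.float64(297.5), np.float64(34.0)) (np.float64(255.0), np.float64(105.0)) (array([0.4817058 , 0.28019835, 0.09459418]), np.float64(0.0006503945657738381))
(array([0.42843907, 0.32413451, 0.0988059 ]), np.float64(0.0008043008389934119))
(array([0.41933146, 0.24820746, 0.09477934]), np.float64(0.00033870609948614104))
(array([0.53400285, 0.23580354, 0.09354616]), np.float64(0.0008382459675415817))
(array([0.3995449 , 0.23079402, 0.08990667]), np.float64(0.00020420659544416329))
[[0.4192 0.2479 0.094 ]
 [0.4276 0.3243 0.094 ]
 [0.5339 0.2363 0.094 ]
 [0.5427 0.3114 0.094 ]] [0.48083664 0.27997527 0.094     ]
[0.07678046 0.11527187 0.11584319 0.07562667]
[0.42255335 0.23996186 0.27613266] [ 8.93502934e-01 -4.49055431e-01 -2.85426628e-04  1.28278048e-03] [[0.597, -0.802, -0.002], [-0.802, -0.597, -0.002], [0.001, 0.003, -1.0]]
[[-0.0085 -0.0025  0.1821]
 [-0.0648 -0.0548  0.182 ]
 [ 0.0692 -0.0876  0.182 ]
 [ 0.0142 -0.1395  0.1818]]
```

Heights confirm it: pad tops ≈0.094, pitch 76×116 mm, so this is the proud lid. Going above the first pad.

```bash
python3 -m pendant '[[[0,0,0],[-0.0085,-0.0025,0.04],0],[[0,0,0],[-0.0085,-0.0025,0.08],0],[[0,0,0],[-0.0085,-0.0025,0.12],0],[[0,0,0],[-0.0085,-0.0025,0.15],0],[[0,0,0],[-0.0085,-0.0025,0.162],0],[[0,0,0],[-0.0085,-0.0025,0.162],0],[[0,0,0],[-0.0085,-0.0025,0.162],0],[[0,0,0],[-0.0085,-0.0025,0.162],0]]'; python3 -c "
from plant import r
s=r.get_state();print(s['tool_pos'],s['eef_rot'],s['contact_force'])"
```

```text
clock: 4.0
tool_pos: [0.4199, 0.2504, 0.1158]
eef_rot: [0.894, -0.448, 0.0, -0.001]
contact_force: [-0.4, 0.1, 0.6]
opening: 0.005
[0.41993522 0.25040159 0.11582458] [ 8.94176505e-01 -4.47713903e-01  4.26504907e-04 -6.76451336e-04] [-0.37144147  0.13098502  0.5887247 ]
```

```bash
python3 -m pendant '[[[0,0,0],[0,0,0.008],0],[[0,0,0],[0,0,0.012],0],[[0,0,0],[0,0,0.014],0],[[0,0,0],[0,0,0.016],0],[[0,0,0],[0,0,0.018],0],[[0,0,0],[0,0,0.020],0],[[0,0,0],[0,0,0.021],0],[[0,0,0],[0,0,0.021],0]]'
```

```text
clock: 4.8
tool_pos: [0.4191, 0.2495, 0.0952]
eef_rot: [0.894, -0.448, 0.0, 0.001]
contact_force: [-4.0, -3.4, 20.7]
opening: 0.008
```

```bash
python3 -m pendant '[[[0,0,0],[0,0,0.0008],0],[[0,0,0],[0,0,0.0016],0],[[0,0,0],[0,0,0.0016],0],[[0,0,0],[0,0,0.0016],0]]'; python3 - <<'E'
from plant import r
import cv2,numpy as np
d=r.snapshot('wrist');s=r.snapshot('scene');sd=r.snapshot('side')
z=lambda im,u,v,w:cv2.resize(im[v-w*3//4:v+w*3//4,u-w:u+w],(400,300),interpolation=cv2.INTER_CUBIC)
cv2.imwrite('pics/p1.png',np.hstack([z(s['image'],165,290,72),z(sd['image'],228,285,60)])[:,:,::-1])
E
```

```text
clock: 5.2
tool_pos: [0.4191, 0.2498, 0.0945]
eef_rot: [0.894, -0.448, 0.001, 0.0]
contact_force: [-5.6, -4.1, 30.1]
opening: 0.007
```

View pics/p1.png

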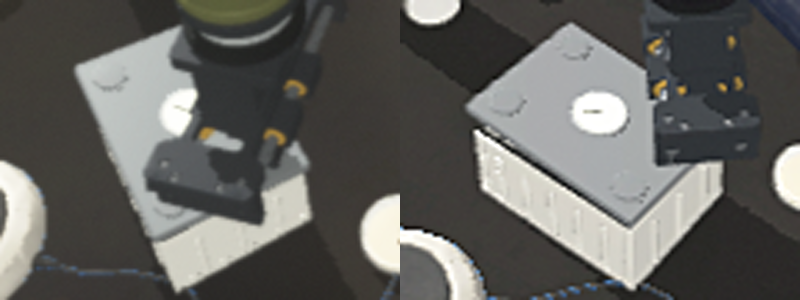

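The side crop shows the lid leaning to the pressed near corner (gap open at the opposite side, ~(475,125)); force rose steeply to 30 N, so that plunger is down. Next adjacent corner.

```bash
python3 -m pendant '[[[0,0,0],[0,0,-0.02],0],[[0,0,0],[0,0,-0.036],0],[[0,0,0],[-0.027,-0.025,-0.036],0],[[0,0,0],[-0.0547,-0.0513,-0.036],0],[[0,0,0],[-0.0547,-0.0513,-0.036],0],[[0,0,0],[-0.0547,-0.0513,-0.036],0],[[0,0,0],[-0.0547,-0.0513,-0.036],0],[[0,0,0],[-0.0547,-0.0513,-0.036],0]]';python3 -m pendant '[[[0,0,0],[0,0,0.008],0],[[0,0,0],[0,0,0.012],0],[[0,0,0],[0,0,0.016],0],[[0,0,0],[0,0,0.020],0],[[0,0,0],[0,0,0.024],0],[[0,0,0],[0,0,0.028],0],[[0,0,0],[0,0,0.030],0],[[0,0,0],[0,0,0.030],0]]'
```

```text
clock: 6.15
tool_pos: [0.4279, 0.3232, 0.1279]
eef_rot: [0.894, -0.448, 0.0, 0.001]
contact_force: [-1.0, -0.9, 0.3]
opening: 0.006
clock: 6.95
tool_pos: [0.4277, 0.325, 0.0981]
eef_rot: [0.894, -0.447, -0.0, 0.0]
contact_force: [-2.3, 0.9, 2.4]
opening: 0.003
```

```bash
python3 -m pendant '[[[0,0,0],[0,0,0.001],0],[[0,0,0],[0,0,0.002],0],[[0,0,0],[0,0,0.003],0],[[0,0,0],[0,0,0.004],0],[[0,0,0],[0,0,0.004],0],[[0,0,0],[0,0,0.004],0]]'
```

```text
clock: 7.55
tool_pos: [0.4274, 0.3251, 0.0945]
eef_rot: [0.894, -0.447, -0.0, 0.0]
contact_force: [-1.7, -0.2, 6.8]
opening: 0.003
```

```bash
python3 -m pendant '[[[0,0,0],[0,0,0.001],0],[[0,0,0],[0,0,0.002],0],[[0,0,0],[0,0,0.003],0],[[0,0,0],[0,0,0.003],0],[[0,0,0],[0,0,0.003],0]]'
```

```text
clock: 8.05
tool_pos: [0.4274, 0.3252, 0.0936]
eef_rot: [0.894, -0.447, 0.0, -0.0]
contact_force: [-5.6, -2.3, 26.1]
opening: 0.009
```

Second corner is down (26 N). Before the far corners, check clearance to the bottle and beaker.

```bash
python3 - <<'E'
from h import *
D={n:dict(np.load(n+"0.npz")) for n in("scene","side")}
for nm,a,b in[("beaker top",(148,201),(176,226)),("bottle top",(165,168),(178,194)),("heater top",(72,319),(164,331)),("funnel top",(38,250),(99,289)),("cyl top",(105,125),(126,165))]:print(nm,tri(D["scene"],a,D["side"],b))
E
```

```text
beaker top (array([0.71801555, 0.18798813, 0.06433224]), np.float64(0.003512279848031256))
bottle top (array([0.77421888, 0.1021731 , 0.09566521]), np.float64(0.001286480099677092))
heater top (array([0.54138732, 0.45604138, 0.0334296 ]), np.float64(0.00218767406898097))
funnel top (array([0.74749848, 0.45325375, 0.0487297 ]), np.float64(0.00019163514001669635))
cyl top (array([0.85715548, 0.19849708, 0.22799837]), np.float64(0.003606930616709837))
```

All are well clear. On to the third corner.

```bash
python3 -m pendant '[[[0,0,0],[0,0,-0.02],0],[[0,0,0],[0,0,-0.038],0],[[0,0,0],[0.027,-0.028,-0.038],0],[[0,0,0],[0.054,-0.057,-0.038],0],[[0,0,0],[0.080,-0.0843,-0.038],0],[[0,0,0],[0.080,-0.0843,-0.038],0],[[0,0,0],[0.080,-0.0843,-0.038],0],[[0,0,0],[0.080,-0.0843,-0.038],0]]';python3 -m pendant '[[[0,0,0],[0,0,0.008],0],[[0,0,0],[0,0,0.014],0],[[0,0,0],[0,0,0.018],0],[[0,0,0],[0,0,0.022],0],[[0,0,0],[0,0,0.026],0],[[0,0,0],[0,0,0.029],0],[[0,0,0],[0,0,0.032],0],[[0,0,0],[0,0,0.032],0]]'
```

```text
clock: 8.85
tool_pos: [0.5416, 0.312, 0.1287]
eef_rot: [0.895, -0.447, -0.001, 0.001]
contact_force: [0.1, -0.2, -0.4]
opening: 0.004
clock: 9.65
tool_pos: [0.5438, 0.3123, 0.0978]
eef_rot: [0.894, -0.447, 0.0, -0.001]
contact_force: [-1.5, 0.3, 4.6]
opening: 0.002
```

```bash
python3 -m pendant '[[[0,0,0],[0,0,0.001],0],[[0,0,0],[0,0,0.002],0],[[0,0,0],[0,0,0.003],0],[[0,0,0],[0,0,0.004],0],[[0,0,0],[0,0,0.005],0],[[0,0,0],[0,0,0.005],0],[[0,0,0],[0,0,0.005],0]]'
```

```text
clock: 10.35
tool_pos: [0.5444, 0.3128, 0.0947]
eef_rot: [0.894, -0.447, 0.001, -0.002]
contact_force: [-2.5, -0.3, 15.8]
opening: 0.004
```

```bash
python3 -m pendant '[[[0,0,0],[0,0,0.001],0],[[0,0,0],[0,0,0.002],0],[[0,0,0],[0,0,0.002],0],[[0,0,0],[0,0,0.002],0]]'
```

```text
clock: 10.75
tool_pos: [0.5444, 0.3128, 0.0943]
eef_rot: [0.894, -0.448, 0.001, -0.002]
contact_force: [-5.2, -3.6, 26.9]
opening: 0.004
```

```bash
python3 -m pendant '[[[0,0,0],[0,0,-0.02],0],[[0,0,0],[0,0,-0.038],0],[[0,0,0],[0.028,0.027,-0.038],0],[[0,0,0],[0.055,0.054,-0.038],0],[[0,0,0],[0.055,0.054,-0.038],0],[[0,0,0],[0.055,0.054,-0.038],0],[[0,0,0],[0.055,0.054,-0.038],0],[[0,0,0],[0.055,0.054,-0.038],0]]';python3 -m pendant '[[[0,0,0],[0,0,0.008],0],[[0,0,0],[0,0,0.014],0],[[0,0,0],[0,0,0.018],0],[[0,0,0],[0,0,0.022],0],[[0,0,0],[0,0,0.026],0],[[0,0,0],[0,0,0.029],0],[[0,0,0],[0,0,0.032],0],[[0,0,0],[0,0,0.032],0]]'
```

```text
clock: 11.55
tool_pos: [0.5331, 0.2369, 0.1281]
eef_rot: [0.895, -0.447, -0.0, -0.001]
contact_force: [-0.2, 0.9, -0.6]
opening: 0.002
clock: 12.35
tool_pos: [0.5336, 0.235, 0.0963]
eef_rot: [0.894, -0.448, 0.0, -0.0]
contact_force: [1.0, -0.4, 1.6]
opening: 0.008
```

```bash
python3 -m pendant '[[[0,0,0],[0,0,0.001],0],[[0,0,0],[0,0,0.002],0],[[0,0,0],[0,0,0.003],0],[[0,0,0],[0,0,0.004],0],[[0,0,0],[0,0,0.005],0],[[0,0,0],[0,0,0.005],0],[[0,0,0],[0,0,0.005],0]]'
```

```text
clock: 13.05
tool_pos: [0.5339, 0.2347, 0.0927]
eef_rot: [0.894, -0.448, 0.001, -0.0]
contact_force: [-2.1, -1.8, 14.2]
opening: 0.004
```

```bash
python3 -m pendant '[[[0,0,0],[0,0,0.001],0],[[0,0,0],[0,0,0.002],0],[[0,0,0],[0,0,0.0025],0],[[0,0,0],[0,0,0.0025],0],[[0,0,0],[0,0,0.0025],0]]'
```

```text
clock: 13.55
tool_pos: [0.5339, 0.2347, 0.0925]
eef_rot: [0.894, -0.448, 0.001, -0.0]
contact_force: [-5.7, -4.0, 32.9]
opening: 0.003
```

All four were pushed to a hard stop. With ample time, a second pass over the first three (they were pressed while tilted), starting with the first.

```bash
python3 -m pendant '[[[0,0,0],[0,0,-0.02],0],[[0,0,0],[0,0,-0.038],0],[[0,0,0],[-0.027,0.028,-0.038],0],[[0,0,0],[-0.054,0.057,-0.038],0],[[0,0,0],[-0.079,0.084,-0.038],0],[[0,0,0],[-0.079,0.084,-0.038],0],[[0,0,0],[-0.079,0.084,-0.038],0],[[0,0,0],[-0.079,0.084,-0.038],0]]';python3 -m pendant '[[[0,0,0],[0,0,0.01],0],[[0,0,0],[0,0,0.018],0],[[0,0,0],[0,0,0.024],0],[[0,0,0],[0,0,0.028],0],[[0,0,0],[0,0,0.032],0],[[0,0,0],[0,0,0.034],0],[[0,0,0],[0,0,0.035],0],[[0,0,0],[0,0,0.035],0]]'
```

```text
clock: 14.35
tool_pos: [0.42, 0.2481, 0.1266]
eef_rot: [0.894, -0.448, 0.001, -0.001]
contact_force: [0.0, 0.4, 0.1]
opening: 0.005
clock: 15.15
tool_pos: [0.4184, 0.2477, 0.0925]
eef_rot: [0.894, -0.448, 0.0, -0.0]
contact_force: [-2.8, -1.7, 11.3]
opening: 0.006
```

```bash
python3 -m pendant '[[[0,0,0],[0,0,0.001],0],[[0,0,0],[0,0,0.0015],0],[[0,0,0],[0,0,0.0015],0],[[0,0,0],[0,0,0.0015],0]]'; python3 -m pendant '[[[0,0,0],[0,0,-0.02],0],[[0,0,0],[0,0,-0.036],0],[[0,0,0],[-0.027,-0.025,-0.036],0],[[0,0,0],[-0.0557,-0.0523,-0.036],0],[[0,0,0],[-0.0557,-0.0523,-0.036],0],[[0,0,0],[-0.0557,-0.0523,-0.036],0],[[0,0,0],[-0.0557,-0.0523,-0.036],0],[[0,0,0],[-0.0557,-0.0523,-0.036],0]]';python3 -m pendant '[[[0,0,0],[0,0,0.01],0],[[0,0,0],[0,0,0.018],0],[[0,0,0],[0,0,0.024],0],[[0,0,0],[0,0,0.028],0],[[0,0,0],[0,0,0.032],0],[[0,0,0],[0,0,0.034],0],[[0,0,0],[0,0,0.036],0],[[0,0,0],[0,0,0.036],0]]'
```

```text
clock: 15.55
tool_pos: [0.4184, 0.2477, 0.0924]
eef_rot: [0.894, -0.448, 0.001, -0.0]
contact_force: [-2.9, -2.9, 27.3]
opening: 0.005
clock: 16.35
tool_pos: [0.427, 0.3221, 0.1259]
eef_rot: [0.894, -0.448, 0.0, 0.001]
contact_force: [-0.8, 0.1, -0.2]
opening: 0.005
clock: 17.15
tool_pos: [0.4268, 0.324, 0.0924]
eef_rot: [0.894, -0.447, 0.001, -0.0]
contact_force: [-3.6, -1.8, 23.0]
opening: 0.006
```

P0 and P1 sit at 0.0924, hard. Now P3, then retreat.

```bash
python3 -m pendant '[[[0,0,0],[0,0,-0.02],0],[[0,0,0],[0,0,-0.036],0],[[0,0,0],[0.027,-0.028,-0.036],0],[[0,0,0],[0.054,-0.057,-0.036],0],[[0,0,0],[0.079,-0.0845,-0.036],0],[[0,0,0],[0.079,-0.0845,-0.036],0],[[0,0,0],[0.079,-0.0845,-0.036],0],[[0,0,0],[0.079,-0.0845,-0.036],0]]';python3 -m pendant '[[[0,0,0],[0,0,0.01],0],[[0,0,0],[0,0,0.018],0],[[0,0,0],[0,0,0.024],0],[[0,0,0],[0,0,0.028],0],[[0,0,0],[0,0,0.032],0],[[0,0,0],[0,0,0.034],0],[[0,0,0],[0,0,0.036],0],[[0,0,0],[0,0,0.036],0]]'; python3 -m pendant '[[[0,0,0],[0,0,-0.03],0],[[0,0,0],[0,0,-0.07],0],[[0,0,0],[0,0,-0.11],0],[[0,0,0],[0,0.04,-0.15],0],[[0,0,0],[0,0.08,-0.18],0],[[0,0,0],[0,0.12,-0.18],0],[[0,0,0],[0,0.14,-0.18],0],[[0,0,0],[0,0.14,-0.18],0],[[0,0,0],[0,0.14,-0.18],0]]'; python3 - <<'E'
from plant import r
import cv2,numpy as np
s=r.get_state();d=r.snapshot('wrist');np.savez('w3.npz',pos=s['tool_pos'],rot=s['eef_rot'],**d)
z=lambda im,u,v,w:cv2.resize(im[v-w*3//4:v+w*3//4,u-w:u+w],(400,300),interpolation=cv2.INTER_CUBIC)
sc=r.snapshot('scene');sd=r.snapshot('side');np.savez('scene3.npz',**sc);np.savez('side3.npz',**sd)
cv2.imwrite('pics/end.png',np.vstack([np.hstack([z(sc['image'],165,290,72),z(sd['image'],228,285,60)]),np.hstack([cv2.resize(d['image'],(400,300)),np.zeros((300,400,3),np.uint8)])])[:,:,::-1])
E
```

```text
clock: 17.95
tool_pos: [0.5402, 0.3118, 0.1258]
eef_rot: [0.895, -0.447, -0.001, 0.001]
contact_force: [-0.3, -0.3, -0.9]
opening: 0.009
clock: 18.75
tool_pos: [0.5419, 0.3114, 0.0925]
eef_rot: [0.894, -0.448, 0.0, -0.0]
contact_force: [-4.6, -2.6, 16.3]
opening: 0.01
clock: 19.65
tool_pos: [0.4307, 0.2279, 0.2705]
eef_rot: [0.894, -0.448, 0.0, -0.001]
contact_force: [0.7, 0.1, -0.7]
opening: 0.007
```

View pics/end.png

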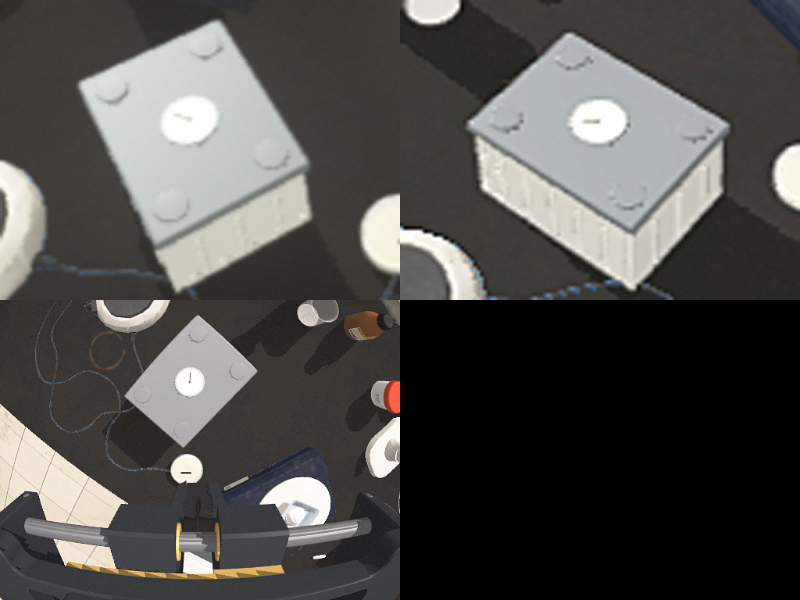

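The lid looks flat all round, no gap, and the gripper is clear. A last height check on the dial, then hand in.

```bash
python3 - <<'E'
from h import *
D={n:dict(np.load(n+"3.npz")) for n in("scene","side")};c={}
for n,(u,v) in{"scene":(161,279),"side":(227,276)}.items():
    w=14;p=cv2.cvtColor(D[n]["image"][v-w:v+w,u-w:u+w],cv2.COLOR_RGB2GRAY)
    k,l,st,ce=cv2.connectedComponentsWithStats((p>225).astype(np.uint8));i=1+np.argmax(st[1:,4]);x,y,ww,hh=st[i,:4];c[n]=(u-w+x+(ww-1)/2,v-w+y+(hh-1)/2)
X,g=tri(D["scene"],c["scene"],D["side"],c["side"]);print(X,g)
if X[2]<.088:
    from plant import r
    print(r.get_state()['clock'],r.finish_job())
E
```

```text
[0.48122719 0.28012911 0.08355221] 0.0009905171004482404
the job is handed in; nothing more can be done
19.8 None
```

The proud lid, on the left box (centre about x 0.481, y 0.280), is pressed flat and fully down. I handed the job in at 19.8 s with the gripper well clear. `finish_job` gives no verdict, so the result rests on my own checks.

- **Pressing:** I pushed one corner first, and the side picture showed the lid leaning towards it. I then pushed the other three in turn. The first three were pressed while the lid was tilted, so I went over those again.
- **Force:** each corner ended on a hard stop. The highest vertical force I read was 33 N. That is above the suggested 12–20 N, and I only read force at the end of each call.
- **Height:** all four corners stopped at a tool height of 92.4–92.5 mm. That puts the pad tops at about 84 mm, the height given for the lid when down. The dial fell from about 94 to 84 mm, the full 10 mm.
- **Flat and centred:** the last pictures show no gap round the rim, and the dial moved less than 1 mm sideways.
- **Not measured:** I did not work out the lean angle in numbers; it was judged from the picture only. The first measurement of one dial was thrown off by the bright lid, so I redid it, and no later check disagreed.

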